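Key the drive disc onto the tube mixer

TASK

The green drive disc of the bench tube mixer is sitting high on its spindle because its notch is not over the red drive pin. With a fingertip, push the disc round until its notch is in line with the red pin and mark, then press down on the hub until the disc is fully home and level, and take the hand away. Never lift or tip the disc, and leave the dishes, bottle, beaker and pen around it undisturbed.

Things in the scene. Friction and masses are not known exactly. Their poses are not given: they have to be found in the camera images.
- mixer: Tube mixer: white housing fixed to the table, deck 55 mm high, 180 mm wide (its y), reaching 155 mm to -x and 95 mm to +x of its origin, which lies on the table under the vertical spindle axis. Steel spindle 15 mm thick, top 94 mm above the table, under the disc. A fixed knob (12 mm high) and button near its -x end. Its +x points from the spindle to the red pin and red mark.
- pin_tip (a point): Centre of the top of the red drive pin, on the deck 55 mm from the spindle axis along the housing's +x: 10 mm thick, tapering over its last 5 mm to 4 mm, top 67 mm above the table. Hidden under the disc until the notch is over it. A red painted mark, 16 by 6 mm, lies on the deck in line with it, just outside the disc, 71 to 87 mm from the axis.
- disc: Loose green drive disc, 130 mm across, 8 mm thick, 0.25 kg; its closed hub caps the spindle (1 mm play). Origin: centre of its underside, 69 mm above the table raised, 59 mm home; x points to the notch, z up. Three black pegs 10 mm thick, 18 mm above its top, stand 52 mm out at 60, 180 and 300 degrees from the notch. A peg pushed sideways turns it; it stops when the push stops.
- notch (a point): Middle of the notch (at angle 0), 55 mm from the disc's centre, level with the disc's top. The notch is a slot 16 mm wide, open at the rim and reaching in to 45 mm from the centre, with parallel sides. A white stripe on the disc points from the hub to it.
- hub_top (a point): Centre of the flat white top of the disc's hub, 32 mm across, 44 mm above the disc's underside: where to press.
- grip_ring (a joint): Sprung friction ring that carries the disc on the spindle: 0 raised, 0.010 m fully down. It takes 5 to 10 N on the hub to push it down, and it stays where it is left. Notch out of line: the disc stops on the pin after about 2 mm. In line (within about 3 degrees, a little more thanks to the taper): it goes down the full 10 mm.
- pink_dishes: Bystander: stack of three clear Petri dishes with pink agar, 90 mm across, 48 mm high. Origin: centre of its underside.
- amber_dishes: Bystander: stack of two clear Petri dishes with amber agar, 90 mm across, 32 mm high. Origin: centre of its underside.
- cream_dish: Bystander: one clear Petri dish with cream agar, 90 mm across, 16 mm high. Origin: centre of its underside.
- marker: Bystander: white marker pen with a blue cap, 125 mm long, 14 mm thick, lying on the table. Origin: centre of its underside; x along the pen.
- media_bottle: Bystander: amber glass bottle with a blue cap, 64 mm across, 130 mm high. Origin: centre of its underside.
- beaker: Bystander: empty glass beaker, 70 mm across, 90 mm high. Origin: centre of its underside.

How it is judged:
By the outcome, as a careful person would: the job done as asked, in the order asked, and still so for the second after the job is handed in, with the robot touching nothing.
It also fails if it takes over 72 s, if anything falls off the work surface, if the arm or the gripper's body presses on something with over 40 N, if the wrist force passes 120 N, or if a joint passes its speed limit or range.

ROBOT

A 7-joint arm with a two-finger parallel gripper is mounted at the origin on the work surface. World frame = base frame: x ahead of the robot, y to its left, z up, the work surface at z = 0. Lengths are in m, angles in rad, forces in N, time in s.
With the tool pointing down it reaches from about 0.4 to 0.85 m from the base axis. Payload 4.5 kg.
Tool frame: the origin (TCP) lies at the very end of the fingers, on their centre line; the grasp point (between the pads) lies env.tcp_to_grasp behind it (env.tcp_to_grasp is the distance from the TCP to the grasp point, in m); y points along the fingers, x is the direction in which the jaws open and shut, and the axes are right-handed (so a half turn about y gives the same grasp; the last joint's range is limited). The gripper opens to 85 mm and grips with 20 to 120 N. Pads are 22 mm wide; open, the fingers measure 114 mm over their backs; the gripper's body (76 mm by 85 mm) begins 54 mm behind the grasp point. The pads swing forward as they close: fully open they stand 13 mm farther back than shut.
Start: joints at [-1.177, 0.689, -0.195, 1.565, 0.157, 0.902, -0.215], TCP at [0.22, 0.585, 0.204] pointing down, gripper open.
Joint ranges: [-3.01, 3.01], [-0.46, 2.08], [-1.47, 1.51], [0.13, 2.56], [-1, 4.14], [0.04, 2.09], [-2.66, 2.66]. Speed limits (rad/s): [2.57, 2.57, 3.14, 3.14, 3.14, 3.14, 3.14].

INTERFACE

Orientations are given as a rotation vector (axis times angle).
In Python, from bench import env, imaging gives the robot as it stands. The module is installed in compiled form; this text tells all that it offers.
- The arm moves only by the shell command python3 -m handwheel 'ROWS'. ROWS is JSON, a list of rows, each a list of 7 numbers: the shift along the world's x, y, z in mm, then the turn, a rotation vector about the world's x, y, z in degrees, then the finger opening in mm, from 0 to 85.4. In form: [[tx, ty, tz, ax, ay, az, gripper], ...]. A call has 1 to 20 rows; each row shifts and turns the pose as measured when the row begins; what a row does not reach is not made up. A row lasts 1/12 s, in which the tool goes at most 41.7 mm and 7.16 degrees, less where a joint would pass 70% of its speed; a pose out of reach is approached as far as the arm can. A call with a gripper value outside its range is refused whole. The fingers move at their own pace and stop on an object; the grip force is fixed at half the most. Time passes only in rows, so rows that do not move let the fingers close. It gives the time, the measured TCP pose, the force and the opening at its end, in the units of the state.
- env.sense(): the state, without advancing time (a new reading comes with each control period).
- imaging.grab_frame(name): name is "scene" or "top" or "wrist"; returns the picture (400x640x3 uint8, red, green, blue); there is no depth.
- imaging.calibration(name): a dict with "fx", "fy", "cx", "cy" (pixels), "extrinsics" (4x4, takes a point from camera to world coordinates); the wrist camera has in their place "T_tool_cam" (4x4, takes a point from camera to tool coordinates, whose origin is the TCP and whose axes are the tool frame's). Camera axes: x right, y up, looking along -z (the intrinsics and any distortion apply to the point x, -y, -z); pixel columns grow to the right and rows downward; lengths in m; the calibration is good to about 2 mm. A picture is of the moment at which its call begins: read the wrist's pose just before it. calibration takes no time and is no camera call.
- env.hand_in(): hands the job in, once; it reports no verdict.
The state is a dict: "t": time; "joint_pos": joint angles; "joint_velocities": joint speeds; "joint_torque": joint torques, N m; "eef_pos": TCP position; "orientation": TCP orientation; "ft_force": force on the tool from outside, world axes, zero at the start; "torque": the same for the moment, N m; "grip_width": finger opening in m.
Only numpy, scipy, OpenCV 4.12 (cv2) and the standard library are available. Lean on these libraries where they do the work, as an engineer would, in place of code of your own. Each camera call takes 0.05 s, during which the arm holds its last target. There are 200 camera calls.

## Working session

There is one attempt and no reset: what is moved stays moved. The work goes in short steps, Python scripts to look and compute and a shell command to move; the robot and the scene stay as the last step left them, time stands still between calls to the robot, and variables do not carry over. Pictures are saved under pics/ and viewed, about 8 in all and at most 12, crops included, and the job is handed in when it is done.

```bash
mkdir -p pics; cat > h.py <<'E'
import numpy as np,cv2
from bench import env,imaging
from scipy.spatial.transform import Rotation as R
def grab(n,f):
    s=env.sense(); im=imaging.grab_frame(n); cv2.imwrite('pics/'+f,im[:,:,::-1]); return s,im
def cam(n,s):
    c=imaging.calibration(n)
    if 'extrinsics' in c: T=np.array(c['extrinsics'])
    else:
        A=np.eye(4);A[:3,:3]=R.from_rotvec(s['orientation']).as_matrix();A[:3,3]=s['eef_pos'];T=A@np.array(c['T_tool_cam'])
    return c,T
def ray(n,s,u,v,z):
    c,T=cam(n,s); d=T[:3,:3]@np.array([(u-c['cx'])/c['fx'],-(v-c['cy'])/c['fy'],-1]); o=T[:3,3]
    return o+d*(z-o[2])/d[2]
def proj(n,s,p):
    c,T=cam(n,s); q=T[:3,:3].T@(np.array(p)-T[:3,3]); return c['cx']+c['fx']*q[0]/-q[2], c['cy']-c['fy']*q[1]/-q[2]
E
python3 - <<'E'
from h import *
s,a=grab('top','top0.png'); _,b=grab('scene','sc0.png')
print(s['t'],s['eef_pos'],s['orientation'],s['grip_width'],env.tcp_to_grasp)
for n in('top','scene','wrist'): print(imaging.calibration(n))
E
```

```text
0.0 [0.21982997 0.58432097 0.20298957] [-1.3592997  -0.93928982  0.9416531 ] 0.08572802809545665 0.0187
{'fx': 452.5813694633244, 'fy': 452.5813694633244, 'cx': 326.8526688814249, 'cy': 191.32612908453768, 'extrinsics': array([[-1.88134356e-02,  9.97267464e-01, -7.14399057e-02,
         4.58070363e-01],
       [-9.99823000e-01, -1.87762516e-02,  1.19206265e-03,
        -3.86960963e-03],
       [-1.52568345e-04,  7.14496876e-02,  9.97444193e-01,
         1.61428108e+00],
       [ 0.00000000e+00,  0.00000000e+00,  0.00000000e+00,
         1.00000000e+00]])}
{'fx': 414.65751291445963, 'fy': 414.65751291445963, 'cx': 324.4183018816181, 'cy': 198.6986716169044, 'extrinsics': array([[-0.76202613, -0.53652544,  0.36256949,  0.95504381],
       [ 0.64737299, -0.64416122,  0.40738745,  0.47734033],
       [ 0.01497948,  0.54515757,  0.83819976,  1.02372112],
       [ 0.        ,  0.        ,  0.        ,  1.        ]])}
{'fx': 289.48953041895663, 'fy': 289.48953041895663, 'cx': 315.9281229538475, 'cy': 198.4835027366591, 'T_tool_cam': array([[ 9.99999847e-01, -1.49235975e-04, -5.33560247e-04,
        -3.78724893e-04],
       [-4.62639345e-04,  3.04940797e-01, -9.52371197e-01,
        -1.69255879e-01],
       [ 3.04832331e-04,  9.52371297e-01,  3.04940681e-01,
         7.85849126e-02],
       [ 0.00000000e+00,  0.00000000e+00,  0.00000000e+00,
         1.00000000e+00]])}
```

View pics/top0.png

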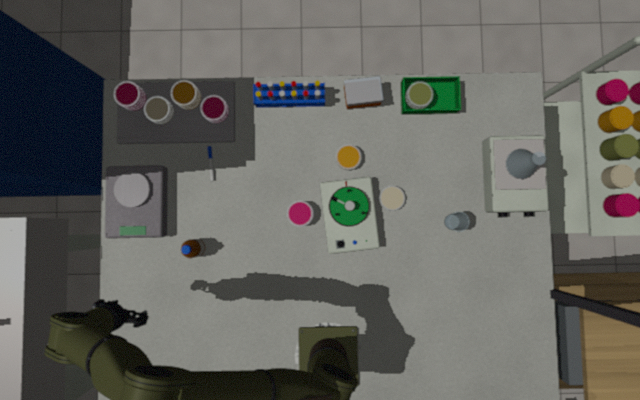

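View pics/sc0.png

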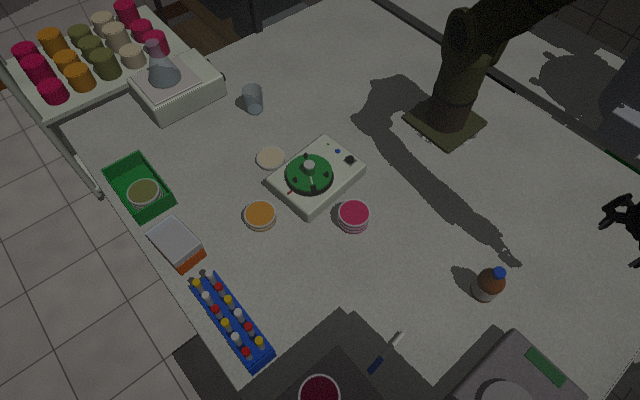

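The top view shows the disc near (349,207), with the red mark at about (346,182) and the knob at (340,243). The pink dish is at (300,213), the cream at (393,198) and the amber at (348,157). Next I'll measure from enlarged crops.

```bash
python3 - <<'E'
from h import *
a=cv2.imread('pics/top0.png'); b=cv2.imread('pics/sc0.png')
A=cv2.resize(a[165:260,305:395],None,fx=6,fy=6,interpolation=cv2.INTER_CUBIC)[:590]
B=cv2.resize(b[130:220,260:370],None,fx=4,fy=4,interpolation=cv2.INTER_CUBIC)
cv2.imwrite('pics/cA.png',cv2.resize(A,None,fx=.7,fy=.7)); 
c=np.zeros((400,378+440+0,3),np.uint8)
A=cv2.resize(A,(378,398)); B=cv2.resize(B,(420,344)); c=np.zeros((400,798,3),np.uint8); c[:398,:378]=A; c[:344,378:]=B
cv2.imwrite('pics/c1.png',c)
s=env.sense()
for n,im,(x0,x1,y0,y1),zr in(('top',a,(305,395,160,260),.055),('scene',b,(260,370,130,220),.055)):
    bb,g,r=[im[:,:,i].astype(int) for i in range(3)]
    for nm,m,z in(('red',(r>g+40)&(r>bb+40),.055),('green',(g>r+30)&(g>bb+15),.077)):
        k=np.zeros_like(m);k[y0:y1,x0:x1]=m[y0:y1,x0:x1]
        ys,xs=np.nonzero(k)
        if nm=='red': print(n,list(zip(xs,ys))[:40])
        if nm=='green':
            h=cv2.convexHull(np.c_[xs,ys].astype(np.int32)); P=np.array([ray(n,s,u,v,z)[:2] for u,v in h[:,0]]).astype(np.float32)
            print(n,nm,len(xs),'disc circ',cv2.minEnclosingCircle(P))
E
```

```text
top [(np.int64(340), np.int64(160)), (np.int64(343), np.int64(160)), (np.int64(351), np.int64(160)), (np.int64(356), np.int64(160)), (np.int64(350), np.int64(161)), (np.int64(355), np.int64(161)), (np.int64(356), np.int64(161)), (np.int64(341), np.int64(162)), (np.int64(342), np.int64(163)), (np.int64(346), np.int64(163)), (np.int64(343), np.int64(164)), (np.int64(347), np.int64(164)), (np.int64(344), np.int64(165)), (np.int64(345), np.int64(165)), (np.int64(347), np.int64(165)), (np.int64(348), np.int64(166)), (np.int64(346), np.int64(183)), (np.int64(346), np.int64(184)), (np.int64(305), np.int64(204)), (np.int64(305), np.int64(205)), (np.int64(306), np.int64(205)), (np.int64(307), np.int64(205)), (np.int64(305), np.int64(206)), (np.int64(306), np.int64(206)), (np.int64(307), np.int64(206)), (np.int64(308), np.int64(206)), (np.int64(305), np.int64(207)), (np.int64(306), np.int64(207)), (np.int64(307), np.int64(207)), (np.int64(308), np.int64(207)), (np.int64(305), np.int64(208)), (np.int64(306), np.int64(208)), (np.int64(307), np.int64(208)), (np.int64(308), np.int64(208)), (np.int
[... 954 characters left out ...]
(np.int64(346), np.int64(202)), (np.int64(347), np.int64(202)), (np.int64(348), np.int64(202)), (np.int64(349), np.int64(202)), (np.int64(350), np.int64(202)), (np.int64(351), np.int64(202)), (np.int64(352), np.int64(202)), (np.int64(353), np.int64(202)), (np.int64(354), np.int64(202)), (np.int64(355), np.int64(202)), (np.int64(356), np.int64(202)), (np.int64(357), np.int64(202)), (np.int64(358), np.int64(202)), (np.int64(359), np.int64(202)), (np.int64(360), np.int64(202)), (np.int64(361), np.int64(202)), (np.int64(344), np.int64(203)), (np.int64(345), np.int64(203)), (np.int64(346), np.int64(203))]
scene green 1020 disc circ ((0.4967699646949768, -0.09279689937829971), 0.09100892394781113)
```

View pics/c1.png

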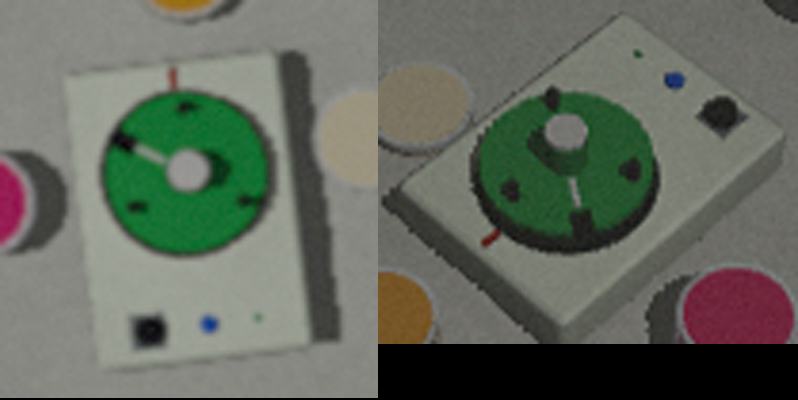

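Enlarged, the notch lies up and to the left of the hub, about 65° from world +x. The mark is at about 8°, so the disc needs roughly 57° clockwise, with pegs near 5°, 125° and 245°. I'll work out the geometry and the approach.

```bash
python3 - <<'E'
from h import *
s=env.sense(); M=R.from_rotvec(s['orientation']).as_matrix(); print(M.round(3)) 
f=lambda u,v,z:ray('top',s,305+u/4.2,165+v/4.2,z)
h=f(187,171,.113);n=f(123,142,.077);r=f(174,79,.055)
g=lambda u,v:ray('scene',s,260+(u-378)/3.818,130+v/3.822,0)
gs=lambda u,v,z:ray('scene',s,260+(u-378)/3.818,130+v/3.822,z)
print('hub',h,gs(566,132,.113)); print('notch',n,gs(580,222,.077)); print('mark',r,gs(491,237,.055))
for nm,u,v,z in(('pink',300,213,.048),('cream',393,198,.016),('amber',348,157,.032),('bottle',186,249,.13),('beak',457,221,.06)): print(nm,ray('top',s,u,v,z)[:2])
for p,q in (((187,107),(511,187)),((137,207),(630,168)),((250,201),(552,95))): print('peg',f(*p,.095)[:2],gs(*q,.092)[:2])
E
```

```text
[[ 0.352 -0.001 -0.936]
 [ 0.936 -0.002  0.352]
 [-0.002 -1.    -0.   ]]
hub [ 0.51632574 -0.07997444  0.113     ] [ 0.52037811 -0.07810057  0.113     ]
notch [ 0.54218462 -0.03050474  0.077     ] [ 0.54732879 -0.02990555  0.077     ]
mark [ 0.59453243 -0.0739093   0.055     ] [ 0.59674909 -0.0732743   0.055     ]
pink [0.49687707 0.08850703]
cream [ 0.54448029 -0.23923714]
amber [ 0.69125591 -0.08255669]
bottle [0.38464555 0.45677466]
beak [ 0.45906779 -0.44972062]
peg [ 0.56831696 -0.08203574] [ 0.57264502 -0.07748012]
peg [ 0.48903153 -0.04032995] [ 0.49532445 -0.03541064]
peg [ 0.49211892 -0.13065181] [ 0.496284   -0.12483264]
```

```bash
python3 -m handwheel '[[25,-37,8,0,0,1.2,0],[25,-37,8,0,0,1.2,0],[25,-37,8,0,0,1.2,0],[25,-37,8,0,0,1.2,0],[25,-37,8,0,0,1.2,0],[25,-37,8,0,0,1.2,0],[25,-37,0,0,0,1.2,0],[25,-37,0,0,0,1.2,0],[25,-37,0,0,0,1.2,0],[5,-37,0,0,0,1.2,0],[5,-37,0,0,0,1.2,0],[5,-37,0,0,0,1.2,0],[5,-37,0,0,0,1.2,0],[5,-37,0,0,0,1.2,0],[5,-37,0,0,0,1.2,0],[5,-37,0,0,0,1.2,0],[5,-37,0,0,0,1.2,0],[5,-37,0,0,0,1.2,0]]'
```

```text
t: 1.6
eef_pos: [0.4663, -0.0753, 0.2438]
orientation: [-1.177, -1.241, 1.256]
ft_force: [1.1, 0.0, 0.3]
grip_width: 0.0
```

```bash
python3 -m handwheel '[[10,-3,0,0,0,0,0],[0,0,0,0,0,0,0],[0,0,0,0,0,0,0]]'; python3 - <<'E'
from h import *
s,im=grab('wrist','w1.png'); print(s['eef_pos'],R.from_rotvec(s['orientation']).as_matrix().round(3).tolist(),s['ft_force'])
E
```

```text
t: 1.85
eef_pos: [0.4746, -0.0915, 0.2424]
orientation: [-1.188, -1.222, 1.248]
ft_force: [-0.9, 0.9, 0.8]
grip_width: 0.0002
[ 0.47456333 -0.09152964  0.24237624] [[-0.036, -0.014, -0.999], [0.999, -0.008, -0.036], [-0.008, -1.0, 0.014]] [-0.86639159  0.86204535  0.75102808]
```

View pics/w1.png

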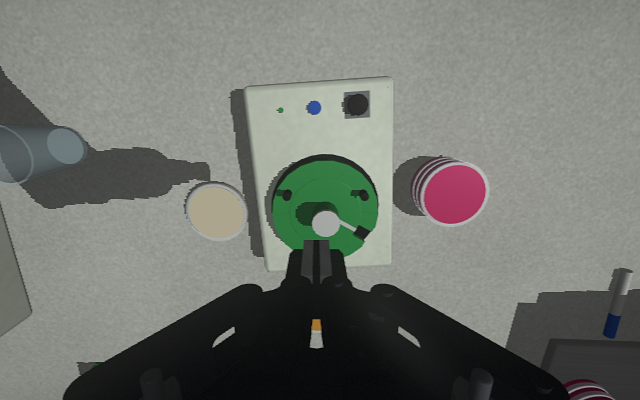

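The wrist view has image up along -x. The hub is at (326,223) and the notch at (362,232). The fingers hide the mark, so I'll shift +x and look again.

```bash
python3 -m handwheel '[[30,4,0,0.5,-0.8,0,0],[30,4,0,0,0,0,0],[30,4,0,0,0,0,0],[0,0,0,0,0,0,0],[0,0,0,0,0,0,0]]'; python3 - <<'E'
from h import *
s,im=grab('wrist','w2.png'); print(s['eef_pos'],R.from_rotvec(s['orientation']).as_matrix().round(3).tolist(),s['ft_force'])
np.save('s2.npy',s,allow_pickle=True)
u,v=proj('wrist',s,[.518,-.079,.09]);print(u,v)
x0,y0=int(u-100),max(0,int(v-75)); c=im[y0:y0+150,x0:x0+200,::-1]; cv2.imwrite('pics/w2c.png',cv2.resize(c,None,fx=4,fy=4,interpolation=cv2.INTER_CUBIC)); print(x0,y0)
E
```

```text
t: 2.32
eef_pos: [0.563, -0.0692, 0.2418]
orientation: [-1.178, -1.244, 1.246]
ft_force: [-0.6, -0.3, 0.9]
grip_width: 0.0003
[ 0.56301571 -0.06922397  0.24179102] [[-0.05, -0.006, -0.999], [0.999, 0.004, -0.05], [0.004, -1.0, 0.005]] [-0.58138015 -0.303414    0.93896044]
308.50180819878926 138.46675612064715
208 63
```

View pics/w2c.png

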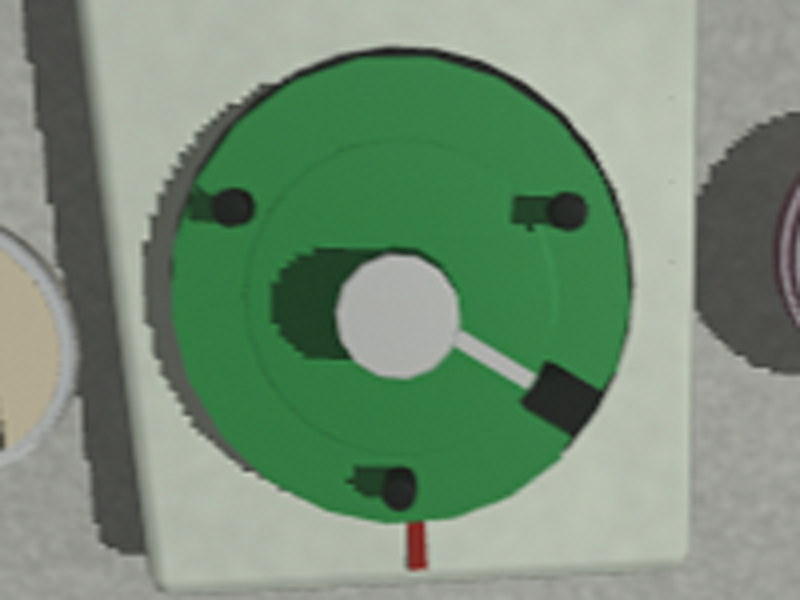

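The crop shows the hub at (398,315), the notch at (565,398), the mark at (417,545) and the peg tops at (233,206), (569,210) and (400,490). I'll convert these to world positions.

```bash
cat >> h.py <<'E'
def ang(n,s,im,win,debug=True):
    """hub, mark, pegs by colour in wrist image window (x0,y0,x1,y1)"""
    x0,y0,x1,y1=win; c=im[y0:y1,x0:x1].astype(int); r,g,b=c[...,0],c[...,1],c[...,2]
    cen=lambda m:np.array([np.nonzero(m)[1].mean()+x0,np.nonzero(m)[0].mean()+y0])
    red=cen((r>g+60)&(r>b+60)); return red
E
python3 - <<'E'
from h import *
s=np.load('s2.npy',allow_pickle=True).item()
f=lambda u,v,z:ray('wrist',s,208+(u-1.5)/4,63+(v-1.5)/4,z)
h=f(398,315,.113);n=f(565,398,.077);m=f(417,545,.055)
pg=[f(u,v,.095) for u,v in((233,206),(569,210),(400,490))]
print('hub',h,'notch',n,'mark',m)
print('pegs',pg,'pegmean',np.mean(pg,0))
a=lambda p,q:np.degrees(np.arctan2(p[1]-q[1],p[0]-q[0]))
pc=np.mean(pg,0)
for q in(h,pc): print('ang notch',a(n,q),'mark',a(m,q),'pegs',[a(p,q) for p in pg],[np.hypot(*(p-q)[:2]) for p in pg+[n,m]])
E
```

```text
hub [ 0.51864478 -0.07991549  0.113     ] notch [ 0.54409901 -0.0310489   0.077     ] mark [ 0.59803511 -0.07193833  0.055     ]
pegs [array([ 0.49460727, -0.12464416,  0.095     ]), array([ 0.49120142, -0.0365071 ,  0.095     ]), array([ 0.56935724, -0.07770875,  0.095     ])] pegmean [ 0.51838864 -0.07962     0.095     ]
ang notch 62.4853428288606 mark 5.737836041558826 pegs [np.float64(-118.25390727137284), np.float64(122.30162736272335), np.float64(2.4916340335624905)] [np.float64(0.05077850134770731), np.float64(0.051355879543744404), np.float64(0.05076044571014955), np.float64(0.05509864267229429), np.float64(0.07979009397426998)]
ang notch 62.106181043313896 mark 5.508977225142337 pegs [np.float64(-117.84262919979332), np.float64(122.23574901818986), np.float64(2.1475066416056245)] [np.float64(0.05091883914484819), np.float64(0.050969281351015736), np.float64(0.05100441975202797), np.float64(0.054956115920623175), np.float64(0.08001604945466059)]
```

```bash
python3 -m handwheel '[[7,24,0,0,0,0,0],[0,0,-30,0,0,0,0],[0,0,-30,0,0,0,0],[0,0,-30,0,0,0,0],[0,0,-25,0,0,0,0],[0,0,0,0,0,0,0],[0,0,0,0,0,0,0]]'
```

```text
t: 2.95
eef_pos: [0.5643, -0.0372, 0.1267]
orientation: [-1.173, -1.254, 1.251]
ft_force: [0.0, -1.2, 0.3]
grip_width: 0.0004
```

```bash
python3 -m handwheel '[[6,-4,-10,0,0,0,0],[0,0,-10,0,0,0,0],[0,0,-8,0,0,0,0],[0,0,-6,0,0,0,0],[0,0,-4,0,0,0,0],[0,0,0,0,0,0,0],[0,0,0,0,0,0,0]]'; python3 -c "
from h import *
s=env.sense();print(R.from_rotvec(s['orientation']).as_matrix().round(3).tolist())"
```

```text
t: 3.53
eef_pos: [0.5736, -0.0416, 0.0906]
orientation: [-1.18, -1.26, 1.247]
ft_force: [0.1, -0.6, -0.0]
grip_width: 0.0001
[[-0.06, 0.005, -0.998], [0.998, 0.005, -0.06], [0.005, -1.0, -0.005]]
```

```bash
python3 -m handwheel '[[-2,0,-3,0,0,0,0],[0,0,-2,0,0,0,0],[0,0,0,0,0,0,0],[0,0,0,0,0,0,0]]'; python3 -m handwheel '[[0,-4,0,0,0,0,0],[0,-3,0,0,0,0,0],[0,-3,0,0,0,0,0],[0,0,0,0,0,0,0],[0,0,0,0,0,0,0]]'
```

```text
t: 3.87
eef_pos: [0.5719, -0.0416, 0.0859]
orientation: [-1.181, -1.261, 1.247]
ft_force: [-0.5, 0.7, 0.0]
grip_width: -0.0
t: 4.28
eef_pos: [0.5723, -0.0531, 0.0864]
orientation: [-1.182, -1.261, 1.246]
ft_force: [0.2, 0.2, 0.1]
grip_width: 0.0002
```

```bash
python3 -m handwheel '[[0,-3,-0.3,0,0,0,0],[0,-3,-0.3,0,0,0,0],[0,-2,0,0,0,0,0],[0,0,0,0,0,0,0]]';  python3 - <<'E'
from h import *
s,im=grab('wrist','w3.png'); print(s['eef_pos'],s['ft_force'])
cv2.imwrite('pics/w3c.png',im[0:330,120:520,::-1])
E
```

```text
t: 4.62
eef_pos: [0.5724, -0.0621, 0.0858]
orientation: [-1.183, -1.261, 1.246]
ft_force: [0.6, 0.4, 0.9]
grip_width: 0.0001
[ 0.57237463 -0.06214461  0.08583483] [0.58337616 0.37792306 0.85263653]
```

View pics/w3c.png

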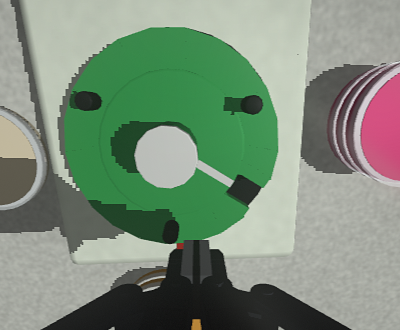

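```bash
python3 -m handwheel '[[1.1,-3.8,0,0,0,-4,0],[0.8,-3.9,0,0,0,-4,0],[0.5,-3.9,0,0,0,-4,0],[0.3,-4,0,0,0,-4,0],[0,-4,0,0,0,-4,0],[0,0,0,0,0,0,0]]';  python3 - <<'E'
from h import *
s,im=grab('wrist','w4.png'); print(s['eef_pos'],s['ft_force'],R.from_rotvec(s['orientation']).as_matrix()[:,:2].round(3).tolist())
p=s['eef_pos']-np.array([.5185,-.0798,0]); print(np.hypot(*p[:2]),np.degrees(np.arctan2(p[1],p[0])))
cv2.imwrite('pics/w4c.png',im[0:330,120:520,::-1])
E
```

```text
t: 5.17
eef_pos: [0.5753, -0.0808, 0.0858]
orientation: [-1.34, -0.991, 0.975]
ft_force: [-0.7, -0.2, 1.1]
grip_width: 0.0001
[ 0.57527402 -0.08078283  0.08579553] [-0.67299403 -0.24971556  1.08803468] [[0.299, 0.009], [0.954, 0.004], [0.007, -1.0]]
0.056782529590910236 -0.991765718163315
```

View pics/w4c.png

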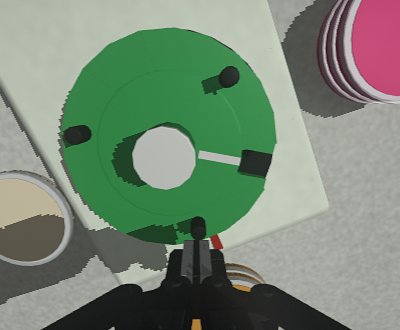

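```bash
python3 - <<'E'
from h import *
s=env.sense()
f=lambda u,v,z:ray('wrist',s,120+u,v,z)
for nm,u,v,z in(('hub',163,157,.113),('notch',255,163,.077),('mark',217,242,.055),('p1',230,76,.095),('p2',76,134,.095),('p3',198,222,.095),('tip?',196,245,.086)):
    p=f(u,v,z); d=p-[.5185,-.0798,0]; print(nm,p.round(4),np.degrees(np.arctan2(d[1],d[0])).round(1),np.hypot(*d[:2]).round(4))
print(proj('wrist',s,s['eef_pos'])[0]-120,proj('wrist',s,s['eef_pos'])[1])
E
```

```text
hub [ 0.5179 -0.0798  0.113 ] -177.7 0.0006
notch [ 0.5434 -0.0321  0.077 ] 62.5 0.0538
mark [ 0.5998 -0.0709  0.055 ] 6.2 0.0817
p1 [ 0.4914 -0.0364  0.095 ] 122.0 0.0512
p2 [ 0.4947 -0.1232  0.095 ] -118.7 0.0495
p3 [ 0.5634 -0.0755  0.095 ] 5.4 0.0451
tip? [ 0.582  -0.0825  0.086 ] -2.4 0.0636
196.3297750846442 234.8300911306948
```

```bash
python3 - <<'E'
from h import *
s,im=grab('scene','s5.png')
A=cv2.resize(im[120:210,260:360,::-1],None,fx=4,fy=4,interpolation=cv2.INTER_CUBIC)
w=cv2.imread('pics/w4.png')[190:290,266:366]; B=cv2.resize(w,(400,360),interpolation=cv2.INTER_CUBIC)
cv2.imwrite('pics/c5.png',np.hstack([A,B]))
for p in(s['eef_pos'],[.5705,-.0778,.095],[.5705,-.0778,.077]): 
  u,v=proj('scene',s,p); a,b=proj('wrist',s,p); print((u-260)*4,(v-120)*4,'|',400+(a-266)*4,(b-190)*3.6)
E
```

```text
134.33692704142095 240.4885073988453 | 601.317310278786 161.38958832413724
141.30851569546553 231.25961206433874 | 607.547531273174 156.40646148299263
142.43734036016167 246.38847811634912 | 606.034824259493 114.6682086633405
```

View pics/c5.png

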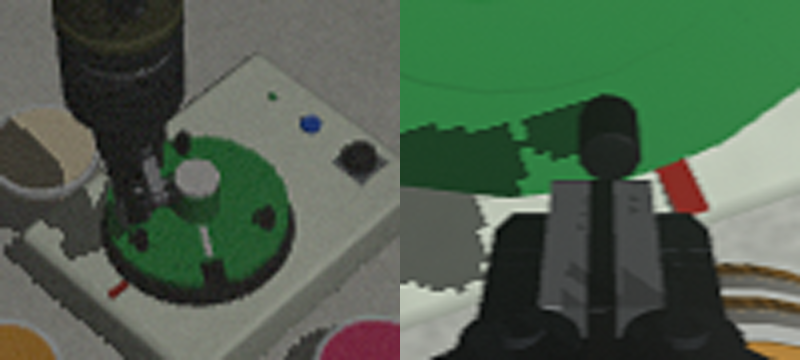

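The disc has not turned: in both views the fingertips stand visibly above the peg. So the shut fingertips are higher than the TCP reading suggests. I'll lift, then find the tip height by gently touching the fixed deck at its free +x,-y corner.

```bash
python3 -m handwheel '[[0,0,20,0,0,0,0],[0,0,20,0,0,0,0],[8,-20,0,0,0,0,0],[8,-20,0,0,0,0,0],[8,-19,0,0,0,0,0],[0,0,0,0,0,0,0],[0,0,0,0,0,0,0]]'
```

```text
t: 5.85
eef_pos: [0.5996, -0.1349, 0.1278]
orientation: [-1.325, -1.012, 0.992]
ft_force: [0.2, 1.7, 0.4]
grip_width: -0.0
```

```bash
python3 -m handwheel '[[0,-3,-12,0,0,0,0],[0,0,-12,0,0,0,0],[0,0,-12,0,0,0,0],[0,0,-8,0,0,0,0],[0,0,0,0,0,0,0]]'; python3 -m handwheel '[[0,0,-4,0,0,0,0],[0,0,-4,0,0,0,0],[0,0,-4,0,0,0,0],[0,0,0,0,0,0,0]]'; python3 - <<'E'
from h import *
s,im=grab('scene','s6.png'); t,w=grab('wrist','w6.png')
A=cv2.resize(im[120:210,260:360,::-1],None,fx=4,fy=4,interpolation=cv2.INTER_CUBIC)
B=cv2.resize(w[150:330,216:416,::-1],(400,360),interpolation=cv2.INTER_CUBIC)
cv2.imwrite('pics/c6.png',np.hstack([A,B]))
print(s['eef_pos'],s['ft_force'],[(k-o)*4 for k,o in zip(proj('scene',s,s['eef_pos']),(260,120))])
E
```

```text
t: 6.27
eef_pos: [0.5977, -0.1336, 0.0795]
orientation: [-1.319, -1.018, 0.997]
ft_force: [-0.8, 0.5, -0.2]
grip_width: 0.0002
t: 6.6
eef_pos: [0.5971, -0.1313, 0.0658]
orientation: [-1.315, -1.02, 1.0]
ft_force: [-0.1, -0.4, -0.3]
grip_width: 0.0001
[ 0.59707597 -0.13132028  0.06575   ] [-0.08393757 -0.36235397 -0.28707541] [np.float64(67.1882579252374), np.float64(227.8551261921998)]
```

View pics/c6.png

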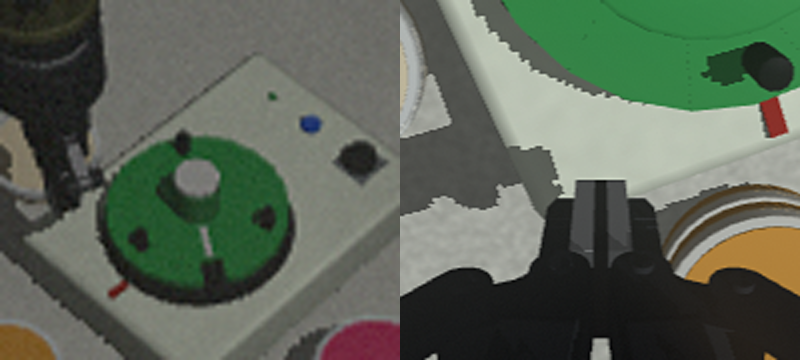

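The scene crop shows the fingertip bottom at about (68,208), while the TCP projects to (67,228). That puts the tip roughly 20 mm higher than the reported TCP. I'll keep going down gently until contact.

```bash
python3 -m handwheel '[[0,0,-4,0,0,0,0],[0,0,-3,0,0,0,0],[0,0,0,0,0,0,0]]'; python3 -m handwheel '[[0,0,-3,0,0,0,0],[0,0,-3,0,0,0,0],[0,0,0,0,0,0,0]]'; python3 -m handwheel '[[0,0,-3,0,0,0,0],[0,0,0,0,0,0,0]]'
```

```text
t: 6.95
eef_pos: [0.5987, -0.1319, 0.06]
orientation: [-1.318, -1.022, 0.998]
ft_force: [-0.4, 1.1, -0.3]
grip_width: -0.0001
t: 7.2
eef_pos: [0.5989, -0.1321, 0.0536]
orientation: [-1.319, -1.022, 0.997]
ft_force: [-0.1, 0.4, -0.5]
grip_width: 0.0002
t: 7.37
eef_pos: [0.5988, -0.1322, 0.0502]
orientation: [-1.319, -1.022, 0.997]
ft_force: [0.1, -0.3, 1.3]
grip_width: 0.0001
```

```bash
for i in 1; do python3 -m handwheel '[[0,0,-2,0,0,0,0],[0,0,-2,0,0,0,0],[0,0,0,0,0,0,0]]'; python3 -m handwheel '[[0,0,-2,0,0,0,0],[0,0,-1,0,0,0,0],[0,0,0,0,0,0,0]]'; python3 -m handwheel '[[0,0,-2,0,0,0,0],[0,0,-1,0,0,0,0],[0,0,0,0,0,0,0]]'; done
```

```text
t: 7.62
eef_pos: [0.5988, -0.1322, 0.0457]
orientation: [-1.319, -1.022, 0.997]
ft_force: [0.7, -0.2, -0.6]
grip_width: -0.0002
t: 7.87
eef_pos: [0.5989, -0.1321, 0.0424]
orientation: [-1.319, -1.022, 0.997]
ft_force: [-0.3, 0.5, -0.0]
grip_width: 0.0
t: 8.12
eef_pos: [0.599, -0.1322, 0.0392]
orientation: [-1.319, -1.022, 0.997]
ft_force: [0.1, 0.7, 0.1]
grip_width: -0.0001
```

```bash
python3 -m handwheel '[[0,0,-2,0,0,0,0],[0,0,-1,0,0,0,0],[0,0,0,0,0,0,0]]'; python3 -m handwheel '[[0,0,-2,0,0,0,0],[0,0,0,0,0,0,0]]';python3 -m handwheel '[[0,0,-2,0,0,0,0],[0,0,0,0,0,0,0]]'
```

```text
t: 8.37
eef_pos: [0.599, -0.1322, 0.0359]
orientation: [-1.319, -1.022, 0.997]
ft_force: [-0.5, -0.3, -0.6]
grip_width: 0.0005
t: 8.53
eef_pos: [0.599, -0.1322, 0.0336]
orientation: [-1.319, -1.022, 0.997]
ft_force: [-0.4, 0.0, -0.5]
grip_width: -0.0001
t: 8.7
eef_pos: [0.599, -0.1322, 0.0314]
orientation: [-1.319, -1.022, 0.997]
ft_force: [-0.9, 0.1, 0.4]
grip_width: -0.0002
```

```bash
python3 -m handwheel '[[0,0,-1.5,0,0,0,0],[0,0,0,0,0,0,0]]'; python3 -m handwheel '[[0,0,-1.5,0,0,0,0],[0,0,0,0,0,0,0]]';python3 -m handwheel '[[0,0,-1.5,0,0,0,0],[0,0,0,0,0,0,0]]'
python3 - <<'E'
from h import *
s,im=grab('scene','s7.png'); t,w=grab('wrist','w7.png')
A=cv2.resize(im[120:210,260:360,::-1],None,fx=4,fy=4,interpolation=cv2.INTER_CUBIC)
B=cv2.resize(w[150:330,216:416,::-1],(400,360),interpolation=cv2.INTER_CUBIC)
cv2.imwrite('pics/c7.png',np.hstack([A,B]))
print([(k-o)*4 for k,o in zip(proj('scene',s,s['eef_pos']),(260,120))])
E
```

```text
t: 8.87
eef_pos: [0.599, -0.1322, 0.0298]
orientation: [-1.319, -1.022, 0.997]
ft_force: [-0.3, -0.5, 0.4]
grip_width: 0.0
t: 9.03
eef_pos: [0.5991, -0.1322, 0.0281]
orientation: [-1.319, -1.022, 0.997]
ft_force: [0.2, 0.2, 0.0]
grip_width: 0.0002
t: 9.2
eef_pos: [0.5996, -0.1323, 0.0281]
orientation: [-1.32, -1.023, 0.997]
ft_force: [0.6, -0.1, 0.6]
grip_width: -0.0
[np.float64(67.88141849974227), np.float64(259.13946890650857)]
```

View pics/c7.png

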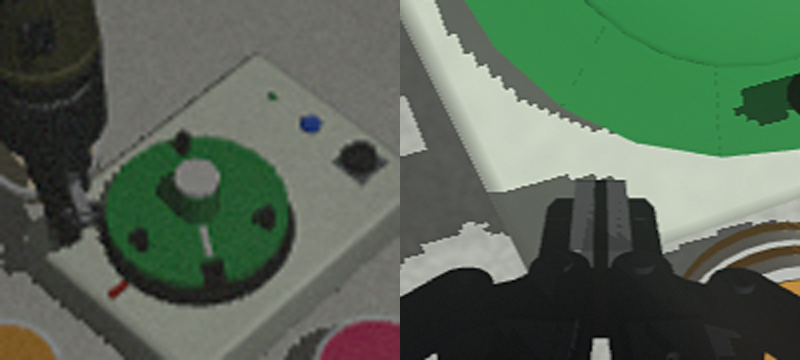

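```bash
python3 -m handwheel '[[0,0,-1.5,0,0,0,0]]'; python3 -m handwheel '[[0,0,3,0,0,0,0],[0,0,0,0,0,0,0]]'
```

```text
t: 9.38
eef_pos: [0.5996, -0.1323, 0.0276]
orientation: [-1.321, -1.022, 0.997]
ft_force: [-6.0, 0.7, 23.8]
grip_width: 0.0
t: 9.55
eef_pos: [0.5999, -0.1323, 0.0312]
orientation: [-1.321, -1.023, 0.996]
ft_force: [1.1, 0.3, -0.3]
grip_width: 0.0001
```

Contact is confirmed: the reading stopped at 0.0276 under 24 N on the 55 mm deck, so the real tip is about 27 mm above the reported TCP. Pushing therefore needs a TCP z of about 0.057, and the hub should be met at about 0.086. I'll go back to the start of the push.

```bash
python3 -m handwheel '[[0,0,25,0,0,0,0],[0,0,25,0,0,0,0],[0,0,19,0,0,0,0],[-7,20,0,0,0,5,0],[-7,20,0,0,0,5,0],[-7,20,0,0,0,5,0],[-7,20,0,0,0,5,0],[0,0,0,0,0,0,0],[0,0,0,0,0,0,0]]'; python3 -c "
from h import *
s=env.sense();print(R.from_rotvec(s['orientation']).as_matrix().round(3).tolist())"
```

```text
t: 10.3
eef_pos: [0.5696, -0.0516, 0.1002]
orientation: [-1.159, -1.289, 1.266]
ft_force: [1.1, -1.1, -0.5]
grip_width: 0.0002
[[-0.094, 0.006, -0.996], [0.995, 0.013, -0.094], [0.012, -1.0, -0.007]]
```

```bash
python3 -m handwheel '[[1,0,-12,0,0,0,0],[0,0,-10,0,0,0,0],[0,0,-8,0,0,0,0],[0,0,-5,0,0,0,0],[0,0,-3,0,0,0,0],[0,0,0,0,0,0,0],[0,0,0,0,0,0,0]]'
```

```text
t: 10.88
eef_pos: [0.5703, -0.0565, 0.0552]
orientation: [-1.163, -1.278, 1.263]
ft_force: [0.5, 0.2, 0.5]
grip_width: 0.0002
```

```bash
python3 -m handwheel '[[0,0,2,0,0,0,0],[0.3,-3,0,0,0,-1,0],[0.3,-3,0,0,0,-1,0],[0,0,0,0,0,0,0]]'; python3 -m handwheel '[[0.5,-3,0,0,0,-3,0],[0.5,-3,0,0,0,-3,0]]'
```

```text
t: 11.22
eef_pos: [0.5716, -0.0631, 0.0581]
orientation: [-1.184, -1.251, 1.233]
ft_force: [0.6, -0.8, 0.9]
grip_width: 0.0001
t: 11.38
eef_pos: [0.5731, -0.0685, 0.0588]
orientation: [-1.235, -1.174, 1.153]
ft_force: [-0.1, -0.4, 0.1]
grip_width: -0.0002
```

```bash
cat >> h.py <<'E'
C=np.array([.5185,-.0798])
def stripe(z=.077,f='wx.png'):
    s,im=grab('wrist',f)
    g=cv2.GaussianBlur(im,(0,0),.8).min(2).astype(float); th=np.radians(np.arange(-180,180,.5)); sc=np.zeros(len(th))
    for i,t in enumerate(th):
        P=[proj('wrist',s,[C[0]+r*np.cos(t),C[1]+r*np.sin(t),z]) for r in np.arange(.026,.041,.002)]
        sc[i]=np.median([g[int(round(v)),int(round(u))] if 0<=u<639.4 and 0<=v<399.4 else 0 for u,v in P])
    b=sc>sc.max()*.7; i=np.argmax(sc); w=[j for j in range(len(th)) if b[j] and abs(np.angle(np.exp(1j*(th[j]-th[i]))))<.2]
    d=s['eef_pos'][:2]-C
    print('t',s['t'],'stripe',round(float(np.degrees(np.average(th[w],weights=sc[w]))),2),len(w),sc.max(),'tcp',s['eef_pos'].round(4),'r',np.hypot(*d).round(4),'phi',np.degrees(np.arctan2(d[1],d[0])).round(1),'F',s['ft_force'].round(1))
    M=R.from_rotvec(s['orientation']).as_matrix(); print('yaw',np.degrees(np.arctan2(M[1,0],M[0,0])).round(1),'toolaxis',M[:,1].round(3))
E
python3 -m handwheel '[[0.6,-3.9,-0.5,0,0,-4,0],[0.4,-3.9,-0.5,0,0,-4,0]]'; python3 -c "
from h import *
stripe()"
```

```text
t: 11.55
eef_pos: [0.5745, -0.0757, 0.0586]
orientation: [-1.298, -1.067, 1.043]
ft_force: [-0.9, 1.2, 1.2]
grip_width: 0.0001Traceback (most recent call last):
  File "<string>", line 3, in <module>
    stripe()
    ~~~~~~^^
  File "h.py", line 27, in stripe
    P=[proj('wrist',s,[C[0]+r*np.cos(t),C[1]+r*np.sin(t),z]) for r in np.arange(.026,.041,.002)]
       ~~~~^^^^^^^^^^^^^^^^^^^^^^^^^^^^^^^^^^^^^^^^^^^^^^^^^
  File "h.py", line 16, in proj
    c,T=cam(n,s); q=T[:3,:3].T@(np.array(p)-T[:3,3]); return c['cx']+c['fx']*q[0]/-q[2], c['cy']-c['fy']*q[1]/-q[2]
        ~~~^^^^^
  File "h.py", line 7, in cam
    c=imaging.calibration(n)
ValueError: time passes only in moves, steps and waits
```

```bash
sed -i "s/^def cam(n,s):/CAL={}\ndef cam(n,s):/; s/    c=imaging.calibration(n)/    c=CAL.setdefault(n,None) or CAL.update({n:imaging.calibration(n)}) or CAL[n]/" h.py; python3 -c "
from h import *
stripe()"
```

```text
t 11.6 stripe 43.76 18 187.0 tcp [ 0.5746 -0.0768  0.0586] r 0.0562 phi 3.1 F [-0.7  0.6 -0.4]
yaw 77.9 toolaxis [ 0.01  0.01 -1.  ]
```

```bash
python3 -m handwheel '[[0,-3.9,-0.3,0,0,-4,0],[-0.2,-3.9,-0.3,0,0,-4,0],[-0.5,-3.9,0,0,0,-4,0],[-0.8,-3.9,0,0,0,-4,0],[-1,-3.8,0,0,0,-4,0]]'; python3 -c "
from h import *
stripe()"
```

```text
t: 12.07
eef_pos: [0.5736, -0.0929, 0.0591]
orientation: [-1.422, -0.807, 0.777]
ft_force: [1.0, 0.8, 0.4]
grip_width: 0.0004
t 12.0667 stripe 27.51 17 178.0 tcp [ 0.5736 -0.0929  0.0591] r 0.0566 phi -13.3 F [1.  0.8 0.4]
yaw 58.2 toolaxis [ 0.017  0.009 -1.   ]
```

```bash
python3 -m handwheel '[[-1,-3.8,-0.5,-0.2,0.3,-4,0],[-1.3,-3.7,-0.5,-0.2,0.3,-4,0],[-1.5,-3.6,0,-0.1,0.3,-4,0],[-1.8,-3.5,0,0,0,-4,0]]'; python3 -c "
from h import *
stripe()"
```

```text
t: 12.45
eef_pos: [0.5691, -0.1059, 0.0591]
orientation: [-1.495, -0.579, 0.575]
ft_force: [0.6, 0.8, -0.9]
grip_width: -0.0002
t 12.45 stripe 14.02 17 171.0 tcp [ 0.5691 -0.1059  0.0591] r 0.057 phi -27.3 F [ 0.6  0.8 -0.9]
yaw 42.3 toolaxis [ 0.003 -0.001 -1.   ]
```

```bash
python3 -m handwheel '[[-1.2,-2.2,-0.3,0,0,-2.5,0],[-1.2,-2.1,0,0,0,-2.5,0],[0,0,0,0,0,0,0]]'; cat >> h.py <<'E'
def mark(f='wx.png'):
    s=env.sense(); im=cv2.imread('pics/'+f)[:,:,::-1].astype(int); r,g,b=im[...,0],im[...,1],im[...,2]
    pts=[]
    for u,v in zip(*np.nonzero(((r>g+70)&(r>b+70)).T)):
        p=ray('wrist',s,u,v,.055)[:2]-C
        if .068<np.hypot(*p)<.09 and abs(np.degrees(np.arctan2(p[1],p[0]))-5.7)<12: pts.append(p)
    if pts: q=np.mean(pts,0); print('mark',len(pts),np.hypot(*q),np.degrees(np.arctan2(q[1],q[0])))
E
python3 -c "
from h import *
stripe();mark()"
```

```text
t: 12.75
eef_pos: [0.5667, -0.1102, 0.0591]
orientation: [-1.512, -0.514, 0.508]
ft_force: [-0.1, 0.2, 0.0]
grip_width: -0.0003
t 12.75 stripe 8.99 17 171.0 tcp [ 0.5667 -0.1102  0.0591] r 0.057 phi -32.2 F [-0.1  0.2  0. ]
yaw 37.4 toolaxis [ 0.004 -0.001 -1.   ]
mark 206 0.07985372853426484 5.410288286827076
```

```bash
python3 -m handwheel '[[-0.8,-1.2,0,0,0,-1.5,0],[-0.8,-1.2,0,0,0,-1.5,0],[0,0,0,0,0,0,0]]'; python3 -c "
from h import *
stripe();mark()"
```

```text
t: 13.05
eef_pos: [0.5656, -0.112, 0.0592]
orientation: [-1.521, -0.475, 0.468]
ft_force: [1.0, 0.4, 0.3]
grip_width: 0.0
t 13.05 stripe 7.01 17 171.0 tcp [ 0.5656 -0.112   0.0592] r 0.057 phi -34.4 F [1.  0.4 0.3]
yaw 34.5 toolaxis [ 0.005 -0.    -1.   ]
mark 209 0.07975248957733899 5.285300329653274
```

```bash
python3 -m handwheel '[[-0.9,-1.2,0,0,0,-1.5,0],[0,0,0,0,0,0,0]]'; python3 -c "
from h import *
stripe(f='w8.png');mark('w8.png')
im=cv2.imread('pics/w8.png');s=env.sense();u,v=proj('wrist',s,[.5755,-.074,.077]);print(u,v);x0,y0=max(0,int(u-100)),max(0,int(v-75))
print(x0,y0);cv2.imwrite('pics/w8c.png',cv2.resize(im[y0:y0+150,x0:x0+200],None,fx=4,fy=4,interpolation=cv2.INTER_CUBIC))"
```

```text
t: 13.27
eef_pos: [0.5648, -0.1131, 0.0592]
orientation: [-1.525, -0.454, 0.447]
ft_force: [0.4, -0.3, -0.4]
grip_width: -0.0001
t 13.2667 stripe 5.54 17 171.0 tcp [ 0.5648 -0.1131  0.0592] r 0.057 phi -35.7 F [ 0.4 -0.3 -0.4]
yaw 32.9 toolaxis [ 0.005 -0.    -1.   ]
mark 216 0.07972893161021889 5.281749099403186
371.4922716401763 203.56681799968885
271 128
```

View pics/w8c.png

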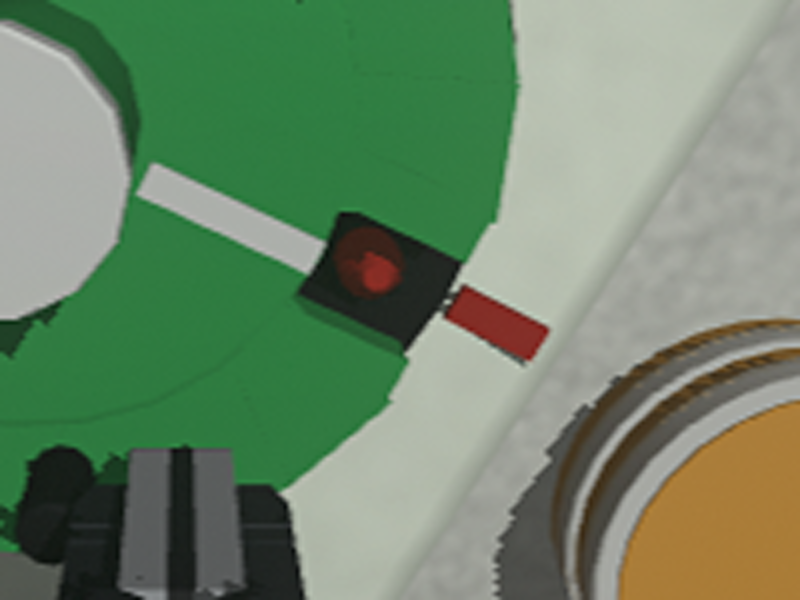

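The last crop shows the red pin inside the notch, at about (375,268). It lines up with the stripe and the mark at (497,325), with stripe and mark agreeing to about 0.3°. I'll back off, rise and go over the hub.

```bash
python3 -m handwheel '[[2,3,0,0,0,0,0],[1,2,3,0,0,0,0],[0,0,10,0,0,0,0],[0,0,18,0,0,0,0],[0,0,18,0,0,0,0],[0,0,3,0,0,0,0],[-16,9,0,0,0,0,0],[-16,9,0,0,0,0,0],[-14,9,0,0,0,0,0],[0,0,0,0,0,0,0],[0,0,0,0,0,0,0]]'; python3 -c "
from h import *
stripe()"
```

```text
t: 14.23
eef_pos: [0.5216, -0.0801, 0.1172]
orientation: [-1.527, -0.458, 0.446]
ft_force: [1.7, -0.3, 0.4]
grip_width: 0.0002
t 14.2333 stripe 6.02 17 160.0 tcp [ 0.5216 -0.0801  0.1172] r 0.0031 phi -6.2 F [ 1.7 -0.3  0.4]
yaw 33.1 toolaxis [ 0.008 -0.002 -1.   ]
```

```bash
python3 -m handwheel '[[-3,0,-8,0,0.4,0,0],[0,0,-8,0,0,0,0],[0,0,-5,0,0,0,0],[0,0,-2,0,0,0,0],[0,0,0,0,0,0,0],[0,0,0,0,0,0,0]]'; python3 -c "
from h import *
stripe();mark()"
```

```text
t: 14.78
eef_pos: [0.5213, -0.0824, 0.0903]
orientation: [-1.527, -0.451, 0.449]
ft_force: [0.4, -0.2, -0.6]
grip_width: 0.0001
t 14.7833 stripe 5.69 18 162.0 tcp [ 0.5213 -0.0824  0.0903] r 0.0038 phi -42.8 F [ 0.4 -0.2 -0.6]
yaw 32.9 toolaxis [ 0.002 -0.003 -1.   ]
mark 129 0.07998038635964334 5.153852291621306
```

Stripe 5.7°, mark 5.2 to 5.4°: still aligned. Next I'll centre over the hub and press in small steps.

```bash
python3 -m handwheel '[[-2.8,2.5,0,0,0,0,0],[0,0,0,0,0,0,0]]'; python3 -m handwheel '[[0,0,-2,0,0,0,0],[0,0,-1.5,0,0,0,0]]'; python3 -m handwheel '[[0,0,-1,0,0,0,0]]';python3 -m handwheel '[[0,0,-1,0,0,0,0]]'
```

```text
t: 15.0
eef_pos: [0.5185, -0.0798, 0.0904]
orientation: [-1.527, -0.451, 0.449]
ft_force: [-0.2, 1.0, -0.8]
grip_width: 0.0
t: 15.17
eef_pos: [0.5188, -0.0797, 0.0874]
orientation: [-1.527, -0.452, 0.448]
ft_force: [0.1, 0.3, -0.4]
grip_width: 0.0002
t: 15.25
eef_pos: [0.5188, -0.0796, 0.0864]
orientation: [-1.527, -0.453, 0.448]
ft_force: [-0.3, 0.1, 0.4]
grip_width: -0.0001
t: 15.33
eef_pos: [0.5189, -0.0796, 0.0854]
orientation: [-1.527, -0.453, 0.448]
ft_force: [-0.7, 0.3, 6.0]
grip_width: 0.0002
```

Contact at 0.0854 with 6 N, as expected. I'll press on.

```bash
python3 -m handwheel '[[0,0,-1,0,0,0,0],[0,0,-1,0,0,0,0]]'; python3 -m handwheel '[[0,0,-1,0,0,0,0],[0,0,-1,0,0,0,0]]'; python3 -m handwheel '[[0,0,-1,0,0,0,0],[0,0,-1,0,0,0,0]]';python3 -m handwheel '[[0,0,-1,0,0,0,0],[0,0,-1,0,0,0,0]]'
```

```text
t: 15.5
eef_pos: [0.519, -0.0796, 0.0841]
orientation: [-1.528, -0.453, 0.448]
ft_force: [-0.7, 0.4, 7.1]
grip_width: -0.0003
t: 15.67
eef_pos: [0.519, -0.0796, 0.0831]
orientation: [-1.528, -0.453, 0.447]
ft_force: [-2.2, 0.8, 6.9]
grip_width: -0.0004
t: 15.83
eef_pos: [0.519, -0.0796, 0.0821]
orientation: [-1.528, -0.454, 0.447]
ft_force: [-1.1, 1.1, 7.2]
grip_width: 0.0001
t: 16.0
eef_pos: [0.519, -0.0796, 0.0812]
orientation: [-1.528, -0.454, 0.446]
ft_force: [-1.3, 0.6, 6.6]
grip_width: 0.0003
```

```bash
python3 -m handwheel '[[0,0,-1.2,0,0,0,0],[0,0,-1.2,0,0,0,0],[0,0,-1.2,0,0,0,0],[0,0,-1.2,0,0,0,0]]'; python3 -m handwheel '[[0,0,-1.2,0,0,0,0],[0,0,-1.2,0,0,0,0]]'; python3 -m handwheel '[[0,0,-1.2,0,0,0,0],[0,0,-1.2,0,0,0,0]]'
```

```text
t: 16.33
eef_pos: [0.519, -0.0796, 0.0785]
orientation: [-1.528, -0.455, 0.445]
ft_force: [-0.3, 0.3, 6.3]
grip_width: 0.0001
t: 16.5
eef_pos: [0.5191, -0.0796, 0.0772]
orientation: [-1.529, -0.455, 0.444]
ft_force: [-1.5, 1.0, 7.1]
grip_width: -0.0002
t: 16.67
eef_pos: [0.5191, -0.0795, 0.0759]
orientation: [-1.529, -0.456, 0.444]
ft_force: [-1.6, 1.0, 6.6]
grip_width: 0.0001
```

```bash
python3 -m handwheel '[[0,0,-1.2,0,0,0,0]]'; python3 -m handwheel '[[0,0,-1.2,0,0,0,0]]'; python3 -m handwheel '[[0,0,-1.2,0,0,0,0]]'
```

```text
t: 16.75
eef_pos: [0.5191, -0.0796, 0.0755]
orientation: [-1.529, -0.456, 0.443]
ft_force: [-3.2, 0.1, 16.4]
grip_width: 0.0001
t: 16.83
eef_pos: [0.5192, -0.0796, 0.0754]
orientation: [-1.529, -0.456, 0.443]
ft_force: [-3.8, 1.1, 18.7]
grip_width: -0.0002
t: 16.92
eef_pos: [0.5192, -0.0796, 0.0755]
orientation: [-1.529, -0.456, 0.442]
ft_force: [-2.9, 0.8, 12.9]
grip_width: -0.0001
```

It hit a hard stop after 10 mm. I'll retreat straight up and check.

```bash
python3 -m handwheel '[[0,0,3,0,0,0,0],[0,0,10,0,0,0,0],[0,0,25,0,0,0,0],[0,0,30,0,0,0,0],[0,0,30,0,0,0,0],[0,0,30,0,0,0,0],[0,0,20,0,0,0,0],[20,0,0,0,0,0,0],[25,0,0,0,0,0,0],[0,0,0,0,0,0,0],[0,0,0,0,0,0,0]]'; python3 -c "
from h import *
stripe(z=.067,f='w9.png');mark('w9.png')
s,im=grab('scene','s9.png'); w=cv2.imread('pics/w9.png')
t,tp=grab('top','t9.png')
A=cv2.resize(im[110:240,235:380,::-1],(400,358),interpolation=cv2.INTER_CUBIC); u,v=proj('wrist',s,[.53,-.08,.07]); x0,y0=int(u-90),max(0,int(v-80))
B=cv2.resize(w[y0:y0+160,x0:x0+180],(400,356),interpolation=cv2.INTER_CUBIC)
c=np.zeros((358,800,3),np.uint8);c[:,:400]=A;c[:356,400:]=B;cv2.imwrite('pics/c9.png',c)
a=cv2.imread('pics/sc0.png');d=np.abs(a.astype(int)-im[:,:,::-1]).max(2)>60
print('diff pink',d[195:235,335:372].sum(),'amber',d[198:232,242:278].sum(),'cream',d[145:170,255:280].sum(),'pen/bottle',d[265:380,365:505].sum(),'beaker',d[82:116,240:266].sum())
"
```

```text
t: 17.83
eef_pos: [0.5636, -0.0801, 0.2375]
orientation: [-1.531, -0.458, 0.439]
ft_force: [-0.5, 0.0, 0.3]
grip_width: 0.0001
t 17.8333 stripe 5.91 17 161.5 tcp [ 0.5636 -0.0801  0.2375] r 0.0451 phi -0.4 F [-0.5  0.   0.3]
yaw 32.8 toolaxis [ 0.013 -0.003 -1.   ]
mark 50 0.08050609029112066 5.199951965563213
diff pink 0 amber 0 cream 69 pen/bottle 0 beaker 15
```

View pics/c9.png

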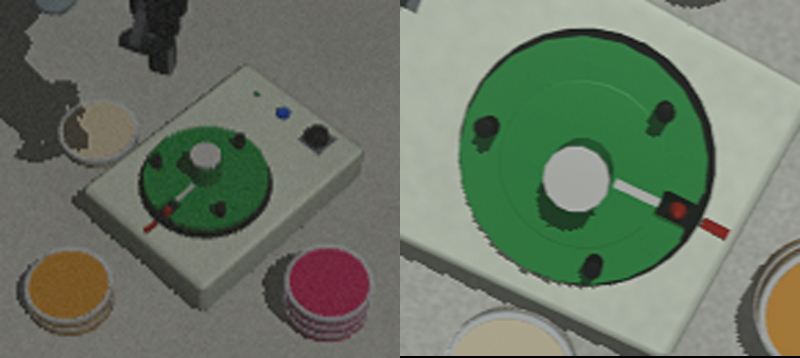

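The last crops show the disc low and level, with the red pin in the notch at (677,210) in line with the mark at (713,228). The dishes are in place, and the changed pixels at the cream dish are the arm's shadow. Handing in.

```bash
python3 -c "
from h import *
env.hand_in()"
```

```text
the job is handed in; nothing more can be done
```

The disc is in line with the red pin, pressed fully home, and the hand is clear. I handed the job in at about 18 s. I pushed one peg to turn the disc about 57° clockwise, then pressed on the hub.

**Last checks:**
- **Alignment:** the stripe was at 5.9° and the mark at 5.2°, inside the 3° tolerance. The red pin is visible in the notch.
- **Seating:** the disc went down 10 mm at about 7 N to a hard stop, peaking at about 19 N. It looks low and level in the pictures.
- **Surroundings:** the pink and amber dishes, pen and bottle show no change between the before and after pictures. Some pixels changed at the cream dish, which I put down to the arm's shadow. A few also changed at the beaker, probably for the same reason, but I didn't check those closely. Neither the cream dish nor the beaker was ever within reach of the tool.

**What went wrong:** my first push passed above the peg without moving the disc. The real fingertip sits about 27 mm above the reported TCP. I found that by touching the fixed deck at a free corner, which read 24 N, and corrected for it afterwards.

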